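Try a gauge cabinet's roller catch with a loaded door

TASK

The roller catch of the small grey cabinet has just been refitted and must be tried with a load: stand the pinion (the small gear with a shaft) upright, shaft up, in the rack on the inside of the door and let go of it, push the door shut past the sprung roller until it has snapped fully home and keep it shut for a moment, then pull it back through the catch and leave it standing wide open, about square to the cabinet, with the pinion still upright in the rack. How far in the door shuts depends on how the catch was set, so feel for it: do not ram the door against its rubber buffer. Leave the other things on the bench where they are.

Things in the scene. Friction and masses are not known exactly. Their poses are not given: they have to be found in the camera images.
- cabinet: the fixed grey steel cabinet, 200 mm wide, 170 deep, 200 high, open at the front (steel bushes on a mat on its roof rise 50 mm above it); origin at bench height under the middle of its front edge; x axis points into the cabinet, y to its left as seen from the robot, z up.
- door (a joint): inset door's angle (rad) on its upright left hinge: 0 flush with the frame, grows as it swings out to the robot, 1.57 square, 1.9 at most. Its heading is the cabinet's yaw minus this angle. Starts at 1.3 to 1.6. Panel 174 mm wide, 12 thick, 12 to 188 mm above the bench. Moves freely (0.5 N), stays where left. Fully shut it reads between -0.15 and +0.03, as the catch was set (up to 22 mm sunk in the frame at the free edge).
- hinge (a point): point on the door's hinge axis (left end of the door, middle of its thickness), 168 mm above the bench. Its axes turn with the door: x square to the panel, from the outer to the inner face (into the cabinet when shut), y from the free edge to the hinge, z up.
- post (a point): grip point of the door pull: an upright round steel post, 14 mm diameter, outside the door near its free edge, free from 137 to 212 mm above the bench, on a flat bracket (top at 137 mm). Point on its axis 190 mm above the bench; in the axes of hinge at x = -71 mm, y = -145 mm, 65 mm off the door's outer face. Same axes as hinge.
- rack (a point): centre of the floor of the open-topped rack on the inside of the door: inside 60 mm (x, away from the door) by 88 mm (y, along the door), walls 18 mm above this floor and 4 mm thick; floor 123 mm above the bench; in the axes of hinge at x = 40 mm, y = -90 mm. Same axes as hinge.
- pinion: the steel pinion: a toothed wheel 46 mm across and 16 mm thick with a round shaft 18 mm in diameter rising from its centre to 62 mm above its underside; about 0.3 kg; stands on the bench to the right of the cabinet's front near a bare gear and a bush; origin at the centre of its underside, z up along the shaft.
- roller (a joint): how far the catch's sprung roller is pushed back (m): 0 fully out, about 0.003 at the crest of the door's strike nose. It sits inside the cabinet at the door's free edge near the top; the last 10 mm or so of the door's way in (at the post) lead over it. Crossing it takes about 8 to 12 N at the post, either way.
- buffer (a joint): how far the rubber buffer behind the door's free edge is squeezed (m): 0 untouched. The door reaches it only once past the crest of the roller, which then holds the door on it, squeezing it by about 0.001. It gives about 10 N per mm; more than 0.003 (about 30 N) is ramming.
- gear: a bare flat steel gear wheel lying on the bench, 68 mm across, 14 mm thick, no shaft; origin at the centre of its underside. A bystander.
- bush: a plain stepped steel bush, 40 mm across and 30 mm high with a 26 mm neck 12 mm high, no teeth; origin at the centre of its underside. A bystander.
- race: a plain steel bearing ring, 72 mm across, 18 mm high; origin at the centre of its underside. A bystander.
- bottle: an upright clear plastic bottle, 72 mm across, 190 mm high, orange cap; origin at the centre of its underside. A bystander.
- wrench: a steel spanner lying flat on the left of the bench; origin under its middle. A bystander.
- weight: a brass cylinder 60 mm across, 50 mm high, at the back left; origin at the centre of its underside. A bystander.
Mind the look-alikes: they are no part of the job. Leave any turquoise look-alike of the pinion alone.

How it is judged:
On the way, in this order (a step that is already met when the one before it is completed fails the run):
1. the pinion stands upright in the rack, let go, with the door still open (x of pinion in the frame of rack between -0.025 and 0.025 m and y of pinion in the frame of rack between -0.035 and 0.035 m and z of pinion in the frame of rack between -0.006 and 0.008 m and angle between pinion's own z axis and vertical below 0.2 rad and contact force between the fingers and pinion below 0.1 N and value of joint door above 0.4 rad), for 0.2 s.
2. the door is shut: past the roller and resting on the buffer, which it squeezes by at least 0.3 mm (value of joint buffer above 0.0003 m and value of joint door below 0.1 rad), for 0.25 s.
At the end, for the whole second after the job is handed in: The door stands open by at least 1.3 rad (75 degrees) and is at rest, and the pinion stands upright (within 0.2 rad) and still on the floor of the rack, within its walls (x of pinion in the frame of rack between -0.025 and 0.025 m and y of pinion in the frame of rack between -0.035 and 0.035 m and z of pinion in the frame of rack between -0.006 and 0.008 m and angle between pinion's own z axis and vertical below 0.2 rad and value of joint door above 1.3 rad and velocity of joint door between -0.05 and 0.05 rad/s and linear speed of pinion below 0.02 m/s); the robot touches nothing.
It fails at once if the door is rammed: the buffer is squeezed by more than 3 mm (value of joint buffer above 0.003 m).
It fails at once if a bystander is moved by more than 30 mm (distance of any of gear, bush, race, bottle, wrench, weight from where it was at the start of the episode above 0.03 m).
It also fails if it takes over 72 s, if anything falls off the work surface, if the arm or the gripper's body presses on something with over 40 N, if the wrist force passes 120 N, or if a joint passes its speed limit or range.

ROBOT

A 6-joint arm with a two-finger parallel gripper is mounted at the origin on the work surface. World frame = base frame: x ahead of the robot, y to its left, z up, the work surface at z = 0. Lengths are in m, angles in rad, forces in N, time in s.
With the tool pointing down it reaches from about 0.35 to 0.975 m from the base axis. Payload 4.9 kg.
Tool frame: the origin (TCP) lies between the finger pads; the fingertips stand 25 mm ahead of it and the grasp point (between the pads) lies 6 mm ahead of it; z points along the fingers, y is the line along which they close (so a half turn about z gives the same grasp; the last joint's range is limited). The gripper opens to 85 mm and grips with 20 to 120 N. Pads are 22 mm wide; open, the fingers measure 114 mm over their backs; the gripper's body (76 mm by 85 mm) begins 54 mm behind the grasp point. The pads swing forward as they close: fully open they stand 13 mm farther back than shut.
Start: joints at [-1.374, 0.053, 1.613, -0, 1.476, -0.119], TCP at [0.194, -0.594, 0.256] pointing down, gripper open.
Joint ranges: [-3.01, 3.01], [-1.01, 2.22], [0.06, 2.58], [-1.02, 4.17], [0.09, 2.62], [-3.14, 3.14]. Speed limits (rad/s): [2.57, 2.57, 3.14, 3.14, 3.14, 3.14].

INTERFACE

Orientations are given as a unit quaternion [w, x, y, z].
In Python, from plant import manip gives the robot as it stands.
- The arm moves only by the shell command python3 -m inch 'ROWS'. ROWS is JSON, a list of rows, each a list of 3 entries, a list of its own where there are three numbers: the shift along the tool's x, y, z in m, then the turn, a rotation vector about the tool's x, y, z in rad, then the opening, from 0 (shut) to 1 (fully open). A call has 1 to 8 rows; each row shifts and turns the commanded pose from where the row before left it, along the tool's axes as they then stand; what a row does not reach is not made up. A row lasts 1/10 s, in which the tool goes at most 50 mm and 8.59 degrees, less where a joint would pass 70% of its speed; a pose out of reach is approached as far as the arm can. A call with a gripper value outside its range is refused whole. The fingers move at their own pace and stop on an object; the grip force is fixed at half the most. Time passes only in rows, so rows that do not move let the fingers close. It gives the time, the measured TCP pose, the force, the opening and the grip force at its end, in the units of the state.
- manip.state(): the state, without advancing time (a new reading comes with each control period).
- manip.grab_frame(name): name is "scene" or "top" or "wrist"; returns (picture, depth): 384x512x3 uint8, red, green, blue; 384x512 float32, m along the optical axis (not along the pixel's ray), 0 where there is no reading.
- manip.camera_params(name): a dict with "camera_matrix" (3x3 intrinsics, pixels), "rvec" (rotation vector, rad) and "tvec" (3), from world to camera coordinates, as OpenCV has them. Camera axes: x right, y down, z forward; pixel columns grow to the right and rows downward; lengths in m; the calibration is good to about 2 mm. The wrist camera is an equidistant fisheye: a pixel r from the principal point sees the ray r / f radians off the axis. A picture is of the moment at which its call begins: read the wrist's pose just before it. camera_params takes no time and is no camera call; for the wrist camera it gives the pose at the moment of the call.
- manip.job_done(): hands the job in; it is judged then, once.
Trained networks look in the newest picture that a camera, given by its name, has taken for a name from the list of things; names that differ only in an ending like _2 or _b are one class to them, and where a whole thing is asked for, a point or a joint stands for the part that bears it (a point fixed in the world has none). Each returns a list of dicts, best first, with "score" (0 to 1); they miss things now and then, are a little off and sometimes report something else, mostly with a low value. They report only what shows in the picture. A call takes as long as a camera call. They do not tell look-alikes from the thing itself.
- manip.look_for(camera, label): "point" ([x, y, z] in m, in world coordinates, good to about 4 mm: the middle of the surface that is visible of it).
The state is a dict: "time": time; "joint_pos": joint angles; "joint_vel": joint speeds; "joint_efforts": joint torques, N m; "tool_pos": TCP position; "tool_rot": TCP orientation; "contact_force": force on the tool from outside, world axes, zero at the start; "ft_torque": the same for the moment, N m; "gripper_width": opening from 0.0 (shut) to 1.0 (fully open); "grasp_force": force on a finger pad.
Only numpy, scipy, OpenCV 4.12 (cv2) and the standard library are available. Lean on these libraries where they do the work, as an engineer would, in place of code of your own. Each camera call takes 0.05 s, during which the arm holds its last target. There are 200 camera calls.

## Working session

There is one attempt and no reset: what is moved stays moved. The work goes in short steps, Python scripts to look and compute and a shell command to move; the robot and the scene stay as the last step left them, time stands still between calls to the robot, and variables do not carry over. Pictures are saved under pics/ and viewed, at most 10 in all, crops included, and the job is handed in when it is done.

```bash
mkdir -p pics; ls
cat > h.py <<'E'
import numpy as np,cv2
from plant import manip
def shot(n,fn=None):
    p=manip.camera_params(n)
    im,d=manip.grab_frame(n)
    if fn: cv2.imwrite('pics/'+fn,im[:,:,::-1])
    K=np.array(p["camera_matrix"]);R=cv2.Rodrigues(np.array(p["rvec"],float))[0];t=np.array(p["tvec"],float).ravel()
    v,u=np.mgrid[0:384,0:512]
    x=(u-K[0,2])/K[0,0];y=(v-K[1,2])/K[1,1]
    if n=="wrist":
        r=np.hypot(x,y);s=np.where(r>1e-6,np.tan(np.minimum(r,1.5))/np.maximum(r,1e-6),1);x=x*s;y=y*s
    P=np.stack([x*d,y*d,d],-1)
    W=(P-t)@R
    W[d<=0]=np.nan
    return im,d,W
E
python3 - <<'E'
from h import *
for n in("top","scene"):
    im,d,W=shot(n,n+"0.png"); np.save(n+"W.npy",W); 
    for l in("pinion","cabinet","door","post","rack","gear","bush"):
        print(n,l,[(np.round(r["point"],3).tolist(),round(r["score"],2)) for r in manip.look_for(n,l)[:4]])
print(manip.state())
E
```

```text
pics
top pinion [([0.37, -0.117, 0.016], 0.65), ([0.513, -0.123, 0.019], 0.53), ([0.437, -0.176, 0.019], 0.49)]
top cabinet [([0.665, 0.087, 0.202], 0.77), ([0.697, 0.353, 0.053], 0.63)]
top door [([0.536, 0.128, 0.134], 0.75)]
top post [([0.532, 0.125, 0.139], 0.74)]
top rack [([0.53, 0.124, 0.136], 0.73)]
top gear [([0.568, -0.273, 0.016], 0.76)]
top bush [([0.438, -0.312, 0.032], 0.44)]
scene pinion [([0.435, -0.182, 0.021], 0.72), ([0.51, -0.134, 0.017], 0.7), ([0.363, -0.128, 0.018], 0.45)]
scene cabinet [([0.664, 0.068, 0.157], 0.64)]
scene door [([0.522, 0.128, 0.134], 0.73)]
scene post []
scene rack [([0.524, 0.128, 0.136], 0.94)]
scene gear [([0.57, -0.279, 0.013], 0.96)]
scene bush [([0.427, -0.326, 0.026], 0.44)]
{'time': 0.8, 'joint_pos': array([-1.37399337e+00,  5.26642762e-02,  1.61283403e+00, -2.34052640e-05,
        1.47599967e+00, -1.19008513e-01]), 'joint_vel': array([-0.00062333, -0.00132357,  0.00069096,  0.00038083,  0.00131448,
        0.00140591]), 'joint_efforts': array([-1.96594112e-03, -3.93645501e+01, -3.70444393e+01, -9.72993394e-05,
        4.84229040e-04, -2.29752328e-05]), 'tool_pos': array([ 0.19410845, -0.59410052,  0.2563652 ]), 'tool_rot': array([ 4.77518915e-05,  9.87558598e-01,  1.57251435e-01, -9.80060714e-06]), 'contact_force': array([ 0.41143124, -0.01497583,  0.76010146]), 'ft_torque': array([ 0.01459225, -0.05620008,  0.0678116 ]), 'grasp_force': 0.0, 'gripper_width': 1.000739118065735}
```

View pics/top0.png

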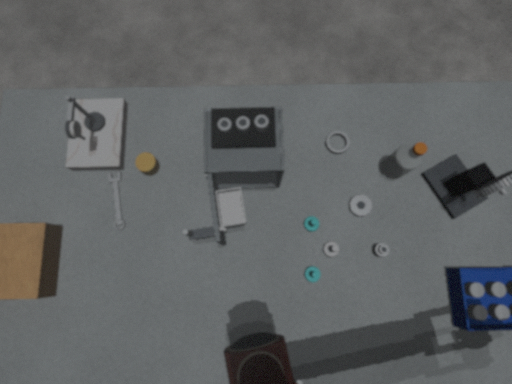

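View pics/scene0.png

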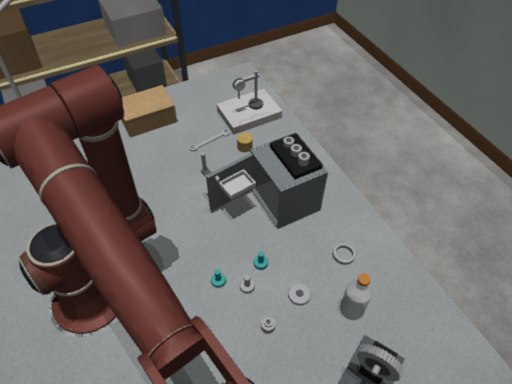

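The top view shows the steel pinion at (331,249) between two turquoise ones at (312,223) and (312,274). The cabinet is at (245,147), the door runs from (212,180) to (222,240), the rack is at (230,207) and the post is at about (187,232).

Run:
```python
import numpy as np,cv2
W=np.load('topW.npy');S=np.load('sceneW.npy')
for nm,A in(("top",W),("scene",S)):
    A=A.reshape(-1,3);A=A[np.isfinite(A).all(1)]
    box=lambda x0,x1,y0,y1,z0,z1:A[(A[:,0]>x0)&(A[:,0]<x1)&(A[:,1]>y0)&(A[:,1]<y1)&(A[:,2]>z0)&(A[:,2]<z1)]
    r=box(.55,.95,-.1,.25,.19,.21); print(nm,'roof',len(r),cv2.minAreaRect(r[:,:2].astype(np.float32)))
    r=box(.35,.9,-.1,.3,.24,.26); print('bush top',len(r),r.mean(0))
    r=box(.38,.62,.05,.24,.178,.196); print('doortop',len(r),np.round(r[np.argsort(r[:,0])],3)[::max(1,len(r)//25)].tolist())
    r=box(.38,.62,.05,.3,.2,.23); print('post',len(r),np.round(r,3).tolist()[:20])
    r=box(.38,.66,.0,.2,.117,.128); print('rackfloor',len(r),cv2.minAreaRect(r[:,:2].astype(np.float32)) if len(r)>5 else 0, r.mean(0) if len(r) else 0)
    r=box(.38,.66,.0,.2,.128,.15); print('rackwalls',len(r),cv2.minAreaRect(r[:,:2].astype(np.float32)) if len(r)>5 else 0)
    r=box(.38,.49,-.22,-.14,.045,.075); print('shaft',len(r),r.mean(0) if len(r) else 0)
    r=box(.38,.49,-.22,-.14,.008,.02); print('wheel',len(r),cv2.minAreaRect(r[:,:2].astype(np.float32)) if len(r)>5 else 0)
```

```text
top roof 2546 ((0.7086348533630371, 0.06311061978340149), (0.17136242985725403, 0.2002187967300415), 0.10154099762439728)
bush top 309 [0.73333816 0.04095466 0.24547363]
doortop 355 [[0.454, 0.133, 0.182], [0.461, 0.13, 0.187], [0.468, 0.13, 0.189], [0.472, 0.125, 0.19], [0.478, 0.128, 0.187], [0.482, 0.13, 0.188], [0.487, 0.135, 0.186], [0.495, 0.136, 0.186], [0.502, 0.135, 0.187], [0.507, 0.133, 0.186], [0.514, 0.14, 0.186], [0.522, 0.136, 0.187], [0.527, 0.138, 0.184], [0.534, 0.143, 0.187], [0.541, 0.138, 0.189], [0.547, 0.138, 0.186], [0.554, 0.141, 0.186], [0.561, 0.138, 0.188], [0.569, 0.138, 0.188], [0.575, 0.139, 0.183], [0.582, 0.143, 0.187], [0.589, 0.151, 0.189], [0.596, 0.142, 0.183], [0.602, 0.151, 0.187], [0.61, 0.154, 0.187], [0.618, 0.146, 0.188]]
post 32 [[0.481, 0.206, 0.211], [0.481, 0.204, 0.209], [0.481, 0.201, 0.211], [0.481, 0.198, 0.211], [0.479, 0.208, 0.212], [0.479, 0.206, 0.21], [0.479, 0.203, 0.214], [0.479, 0.201, 0.21], [0.479, 0.199, 0.208], [0.479, 0.196, 0.209], [0.476, 0.207, 0.214], [0.476, 0.205, 0.212], [0.477, 0.203, 0.21], [0.477, 0.201, 0.21]
[... 1600 characters left out ...]
0.218], [0.475, 0.205, 0.208], [0.476, 0.196, 0.216], [0.48, 0.2, 0.211], [0.484, 0.203, 0.206], [0.472, 0.206, 0.205], [0.474, 0.202, 0.208], [0.476, 0.199, 0.209], [0.479, 0.198, 0.208], [0.471, 0.206, 0.2], [0.472, 0.199, 0.207], [0.475, 0.199, 0.205]]
rackfloor 410 ((0.5628044605255127, 0.10827122628688812), (0.20561154186725616, 0.07856228202581406), 10.107494354248047) [0.55040347 0.11073925 0.12338561]
rackwalls 479 ((0.5457098484039307, 0.11772094666957855), (0.13071218132972717, 0.18805329501628876), 76.75481414794922)
shaft 40 [ 0.4379823  -0.1813333   0.05915498]
wheel 126 ((0.41804707050323486, -0.17491085827350616), (0.045027460902929306, 0.08948562294244766), 75.06167602539062)
```

```bash
cat >> h.py <<'E'
from scipy.spatial.transform import Rotation as Ro
def tool():
    s=manip.state();q=s["tool_rot"];R=Ro.from_quat([q[1],q[2],q[3],q[0]]).as_matrix()
    return np.array(s["tool_pos"]),R,s
def to(target,yhead=None):
    "total shift in tool axes, and turn about tool z still needed; yhead = heading of tool y"
    p,R,s=tool()
    h=np.arctan2(R[1,1],R[0,1]);T=R.T@(np.array(target)-p)
    print("t",round(s["time"],2),"tcp",np.round(p,4),"yhead",round(h,4),"tilt z",np.round(R[:,2],3),"w",round(s["gripper_width"],3),"gf",round(s["grasp_force"],1),"F",np.round(s["contact_force"],1))
    print("shift now-axes",np.round(T,4),"turn z",None if yhead is None else round(h-yhead,4))
E
python3 -m inch '[[[0,0,0],[0,0,-0.139],1],[[0,0,0],[0,0,-0.139],1],[[0,0,0],[0,0,-0.139],1],[[0,0,0],[0,0,-0.139],1],[[0,0,0],[0,0,-0.139],1],[[0,0,0],[0,0,-0.139],1],[[0,0,0],[0,0,-0.139],1],[[0,0,0],[0,0,-0.139],1]]'
python3 -m inch '[[[0,0,0],[0,0,-0.139],1],[[0,0,0],[0,0,-0.139],1],[[0,0,0],[0,0,0],1]]'
python3 -c "
from h import *
to([.438,-.1805,.2],.133)"
```

```text
time: 1.6
tool_pos: [0.1941, -0.5941, 0.2563]
tool_rot: [-0.0, 0.754, 0.657, 0.0]
contact_force: [0.2, 0.6, 0.5]
gripper_width: 1.0
grasp_force: 0.0
time: 1.9
tool_pos: [0.1941, -0.5941, 0.2563]
tool_rot: [0.0, 0.658, 0.753, -0.0]
contact_force: [0.8, -0.1, -0.5]
gripper_width: 0.998
grasp_force: 0.0
t 1.9 tcp [ 0.1941 -0.5941  0.2563] yhead 0.1347 tilt z [-0. -0. -1.] w 0.998 gf 0.0 F [ 0.8 -0.1 -0.5]
shift now-axes [0.3771 0.2972 0.0563] turn z 0.0017
```

```bash
python3 -m inch '[[[0.0377,0.0297,0],[0,0,0],1],[[0.0377,0.0297,0],[0,0,0],1],[[0.0377,0.0297,0],[0,0,0],1],[[0.0377,0.0297,0],[0,0,0],1],[[0.0377,0.0297,0],[0,0,0],1],[[0.0377,0.0297,0],[0,0,0],1],[[0.0377,0.0297,0],[0,0,0],1],[[0.0377,0.0297,0],[0,0,0],1]]' >/dev/null
python3 -m inch '[[[0.0377,0.0297,0],[0,0,0],0.6],[[0.0377,0.0297,0],[0,0,0],0.6],[[0,0,0.046],[0,0,0],0.6],[[0,0,0.03],[0,0,0],0.6],[[0,0,0],[0,0,0],0.6],[[0,0,0],[0,0,0],0.6]]'
python3 - <<'E'
from h import *
im,d,W=shot("wrist","wrist1.png")
A=W.reshape(-1,3);A=A[np.isfinite(A).all(1)]
r=A[(abs(A[:,0]-.438)<.03)&(abs(A[:,1]+.18)<.03)&(A[:,2]>.052)&(A[:,2]<.07)]
print(len(r),r.mean(0),r.min(0),r.max(0))
w=A[(abs(A[:,0]-.438)<.035)&(abs(A[:,1]+.18)<.035)&(A[:,2]>.01)&(A[:,2]<.02)]
print(len(w),w.min(0),w.max(0))
print(manip.look_for("wrist","pinion"))
to([.438,-.1805,.051],.133)
E
```

```text
time: 3.3
tool_pos: [0.4376, -0.1806, 0.1807]
tool_rot: [-0.0, 0.658, 0.753, -0.0]
contact_force: [0.6, -0.5, -0.1]
gripper_width: 0.598
grasp_force: 0.0
380 [ 0.43877684 -0.17817244  0.06108459] [ 0.43016067 -0.18788777  0.05251731] [ 0.44741251 -0.17042612  0.06361362]
1039 [ 0.41602438 -0.20119854  0.01012318] [ 0.46165768 -0.15626605  0.01985134]
[{'point': [0.505, -0.1273, 0.0151], 'score': 0.91}, {'point': [0.438, -0.1721, 0.0188], 'score': 0.88}, {'point': [0.3709, -0.1189, 0.0172], 'score': 0.56}]
t 3.4 tcp [ 0.4387 -0.1816  0.1828] yhead 0.1333 tilt z [ 0.003 -0.002 -1.   ] w 0.598 gf 0.0 F [-0.2  0.3  0.7]
shift now-axes [ 0.0015 -0.001   0.1318] turn z 0.0003
```

View pics/wrist1.png

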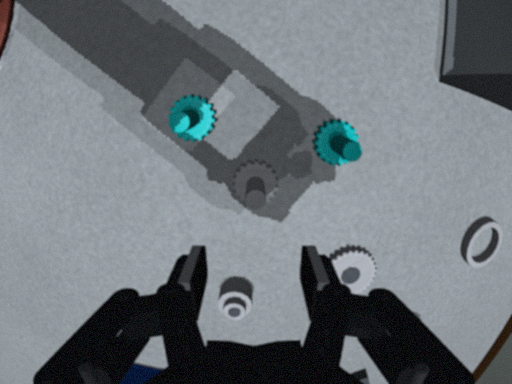

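The wrist view shows the steel pinion at (256,190), under the gripper and between the turquoise ones at (190,118) and (338,143). I'll descend and grip it.

```bash
python3 -m inch '[[[0.002,0,0.04],[0,0,0],0.6],[[0,0,0.04],[0,0,0],0.6],[[0,0,0.03],[0,0,0],0.6],[[0,0,0.019],[0,0,0],0.6],[[0,0,0],[0,0,0],0.6],[[0,0,0],[0,0,0],0]]'
python3 -m inch '[[[0,0,0],[0,0,0],0],[[0,0,0],[0,0,0],0],[[0,0,0],[0,0,0],0],[[0,0,0],[0,0,0],0],[[0,0,0],[0,0,0],0],[[0,0,0],[0,0,0],0]]'
python3 -m inch '[[[0,0,-0.02],[0,0,0],0],[[0,0,-0.05],[0,0,0],0],[[0,0,-0.05],[0,0,0],0],[[0,0,-0.05],[0,0,0],0],[[0,0,-0.03],[0,0,0],0],[[0,0,0],[0,0,0],0]]'
python3 -c "
from h import *
to([.5467,.0998,.251],.133)
print(manip.look_for('wrist','pinion'))
im,d,W=shot('wrist','wrist2.png')
"
```

```text
time: 4.0
tool_pos: [0.4386, -0.1796, 0.0532]
tool_rot: [0.001, 0.658, 0.753, 0.0]
contact_force: [0.2, 0.5, 0.1]
gripper_width: 0.448
grasp_force: 0.0
time: 4.6
tool_pos: [0.4391, -0.1798, 0.054]
tool_rot: [0.002, 0.658, 0.753, 0.0]
contact_force: [-1.8, -1.0, 6.4]
gripper_width: 0.192
grasp_force: 58.6
time: 5.2
tool_pos: [0.4397, -0.1798, 0.2578]
tool_rot: [0.006, 0.658, 0.753, 0.001]
contact_force: [0.3, 0.0, -2.6]
gripper_width: 0.195
grasp_force: 59.4
t 5.2 tcp [ 0.4397 -0.1798  0.2578] yhead 0.1351 tilt z [ 0.01  -0.006 -1.   ] w 0.195 gf 59.4 F [ 0.3  0.  -2.6]
shift now-axes [0.2627 0.1437 0.0062] turn z 0.0021
[{'point': [0.505, -0.1273, 0.0151], 'score': 0.91}, {'point': [0.438, -0.1721, 0.0188], 'score': 0.88}, {'point': [0.3709, -0.1189, 0.0172], 'score': 0.56}]
```

View pics/wrist2.png

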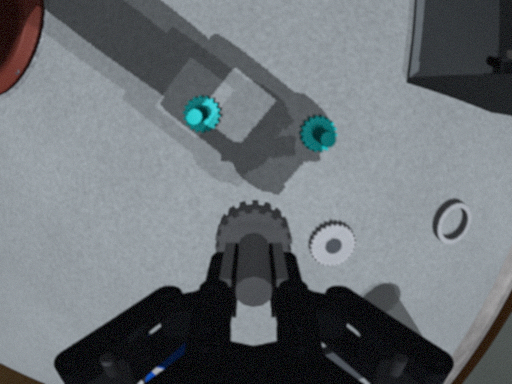

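The pinion is held upright in the fingers, its wheel at (254,235). Next I'll carry it over the rack.

```bash
python3 -m inch '[[[0.0375,0.0205,0],[0,0,0],0],[[0.0375,0.0205,0],[0,0,0],0],[[0.0375,0.0205,0],[0,0,0],0],[[0.0375,0.0205,0],[0,0,0],0],[[0.0375,0.0205,0],[0,0,0],0],[[0.0375,0.0205,0],[0,0,0],0],[[0.0375,0.0205,0],[0,0,0],0],[[0,0,0],[0,0,0],0]]'
python3 -c "
from h import *
im,d,W=shot('wrist','wrist3.png')
A=W.reshape(-1,3);A=A[np.isfinite(A).all(1)]
r=A[(A[:,0]>.48)&(A[:,0]<.61)&(A[:,1]>.055)&(A[:,1]<.125)&(A[:,2]>.134)&(A[:,2]<.15)]
print(len(r),cv2.minAreaRect(r[:,:2].astype(np.float32)))
to([.5467,.0998,.176],.133)
"
```

```text
time: 6.1
tool_pos: [0.5433, 0.105, 0.2469]
tool_rot: [-0.003, 0.656, 0.755, -0.001]
contact_force: [-1.2, -1.1, -2.5]
gripper_width: 0.189
grasp_force: 59.7
920 ((0.5472180247306824, 0.09500305354595184), (0.09736088663339615, 0.05353784188628197), 7.582659721374512)
t 6.15 tcp [0.5427 0.1029 0.2469] yhead 0.1389 tilt z [-0.007 -0.    -1.   ] w 0.193 gf 59.7 F [ 0.5 -1.  -4.9]
shift now-axes [-0.0037  0.004   0.0709] turn z 0.0059
```

View pics/wrist3.png

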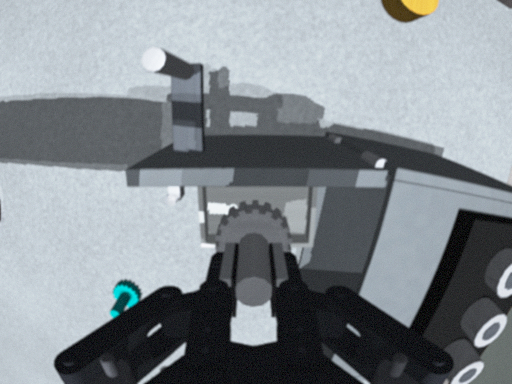

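The pinion is over the rack (rack at about (257,215)), the door panel lies behind it, and the post is at (155,60). I'll centre it and descend.

```bash
python3 -m inch '[[[-0.0035,0.004,0],[0,0,0.005],0],[[0,0,0.03],[0,0,0],0],[[0,0,0.015],[0,0,0],0],[[0,0,0],[0,0,0],0],[[0,0,0],[0,0,0],0]]'
python3 -c "
from h import *
to([.5467,.0998,.176],.133)
"
```

```text
time: 6.65
tool_pos: [0.5483, 0.0972, 0.2057]
tool_rot: [-0.001, 0.66, 0.751, -0.001]
contact_force: [-0.5, -0.1, -2.2]
gripper_width: 0.193
grasp_force: 59.8
t 6.65 tcp [0.5483 0.0972 0.2057] yhead 0.1288 tilt z [-0.002 -0.    -1.   ] w 0.193 gf 59.8 F [-0.5 -0.1 -2.2]
shift now-axes [ 0.0028 -0.0012  0.0297] turn z -0.0042
```

```bash
python3 -m inch '[[[0.0025,-0.001,0.01],[0,0,0],0],[[0,0,0.01],[0,0,0],0],[[0,0,0.005],[0,0,0],0],[[0,0,0],[0,0,0],0]]'
python3 -c "
from h import *
to([.5467,.0998,.176],.133)
"
python3 -m inch '[[[0,0,0.003],[0,0,0],0],[[0,0,0],[0,0,0],0]]'
```

```text
time: 7.05
tool_pos: [0.5466, 0.1003, 0.1799]
tool_rot: [-0.001, 0.66, 0.752, -0.001]
contact_force: [-0.3, -0.1, -3.4]
gripper_width: 0.19
grasp_force: 59.8
t 7.05 tcp [0.5466 0.1003 0.1799] yhead 0.1301 tilt z [-0.002 -0.    -1.   ] w 0.19 gf 59.8 F [-0.3 -0.1 -3.4]
shift now-axes [-0.0005  0.      0.0039] turn z -0.0029
time: 7.25
tool_pos: [0.5474, 0.1003, 0.1782]
tool_rot: [-0.0, 0.66, 0.752, -0.0]
contact_force: [-0.2, -0.2, -3.7]
gripper_width: 0.19
grasp_force: 59.8
```

```bash
python3 -m inch '[[[0,0,0.0015],[0,0,0],0],[[0,0,0],[0,0,0],0]]'
python3 -m inch '[[[0,0,0.001],[0,0,0],0],[[0,0,0],[0,0,0],0]]'
```

```text
time: 7.45
tool_pos: [0.5476, 0.1003, 0.1771]
tool_rot: [0.0, 0.66, 0.752, 0.0]
contact_force: [0.5, -0.4, -2.6]
gripper_width: 0.191
grasp_force: 60.0
time: 7.65
tool_pos: [0.5478, 0.1002, 0.177]
tool_rot: [0.001, 0.66, 0.752, 0.0]
contact_force: [-1.7, -0.7, 3.2]
gripper_width: 0.193
grasp_force: 60.2
```

Contact felt at z = 0.177. I'll release and lift straight up.

```bash
python3 -m inch '[[[0,0,0],[0,0,0],0.5],[[0,0,0],[0,0,0],0.5],[[0,0,0],[0,0,0],0.5],[[0,0,0],[0,0,0],0.5],[[0,0,-0.02],[0,0,0],0.5],[[0,0,-0.04],[0,0,0],0.5],[[0,0,-0.05],[0,0,0],0.5],[[0,0,-0.04],[0,0,0],0.5]]'
python3 -c "
from h import *
im,d,W=shot('wrist','wrist4.png')
A=W.reshape(-1,3);A=A[np.isfinite(A).all(1)]
r=A[(abs(A[:,0]-.547)<.03)&(abs(A[:,1]-.1)<.025)&(A[:,2]>.175)&(A[:,2]<.195)]
print('shaft top',len(r),r.mean(0),r.min(0),r.max(0))
r=A[(A[:,0]>.46)&(A[:,0]<.6)&(A[:,1]>.1)&(A[:,1]<.2)&(A[:,2]>.183)&(A[:,2]<.192)&(A[:,1]>.12)&(A[:,1]<.16)]
print('door',np.polyfit(r[:,0],r[:,1],1))
r=A[(A[:,0]>.44)&(A[:,0]<.51)&(A[:,1]>.175)&(A[:,1]<.23)&(A[:,2]>.205)&(A[:,2]<.22)]
print('post',len(r),(r.min(0)+r.max(0))/2)
to([.4775,.2025,.33],.133)
"
```

```text
time: 8.45
tool_pos: [0.5475, 0.1003, 0.3285]
tool_rot: [0.001, 0.66, 0.752, 0.001]
contact_force: [0.7, -0.3, 0.6]
gripper_width: 0.5
grasp_force: 0.0
shaft top 321 [0.54764471 0.10186706 0.18394956] [0.53896305 0.09211704 0.17530789] [0.55674432 0.10957434 0.18668288]
door [0.14281918 0.0648451 ]
post 251 [0.47635121 0.20381675 0.20985118]
t 8.5 tcp [0.55   0.1005 0.337 ] yhead 0.1301 tilt z [ 0.014  0.001 -1.   ] w 0.499 gf 0.0 F [ 1.3 -0.2  5.4]
shift now-axes [ 0.1106 -0.0588  0.0061] turn z -0.0029
```

View pics/wrist4.png

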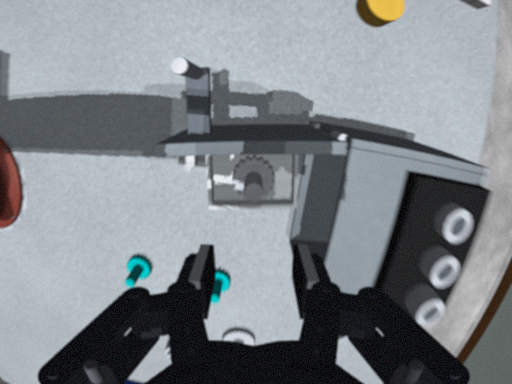

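The pinion stands upright in the rack (shaft at (254,182)) and the post top is at (181,66). Now I'll go over to the post.

```bash
python3 -m inch '[[[0.037,-0.019,0],[0,0,0],0.5],[[0.037,-0.019,0],[0,0,0],0.5],[[0.037,-0.019,0],[0,0,0],0.5],[[0,0,0],[0,0,0],0.5],[[0,0,0],[0,0,0],0.5],[[0,0,0],[0,0,0],0.5]]'
python3 -c "
from h import *
to([.477,.203,.196],.135)
print(manip.state()['joint_pos'])
"
```

```text
time: 9.1
tool_pos: [0.4769, 0.2024, 0.3256]
tool_rot: [0.0, 0.66, 0.751, -0.0]
contact_force: [0.1, 0.3, -0.3]
gripper_width: 0.498
grasp_force: 0.0
t 9.1 tcp [0.4769 0.2024 0.3256] yhead 0.1293 tilt z [ 0. -0. -1.] w 0.498 gf 0.0 F [ 0.1  0.3 -0.3]
shift now-axes [0.0006 0.0002 0.1296] turn z -0.0057
[ 2.57841937e-01 -2.37600510e-01  1.77017742e+00 -3.89301816e-04
  1.60909014e+00  1.28492882e-01]
```

```bash
python3 -m inch '[[[0,0,0.04],[0,0,0],0.5],[[0,0,0.04],[0,0,0],0.5],[[0,0,0.03],[0,0,0],0.5],[[0,0,0.0195],[0,0,0],0.5],[[0,0,0],[0,0,0],0.5],[[0,0,0],[0,0,0],0.2]]'
python3 -m inch '[[[0,0,0],[0,0,0],0],[[0,0,0],[0,0,0],0],[[0,0,0],[0,0,0],0],[[0,0,0],[0,0,0],0],[[0,0,0],[0,0,0],0]]'
cat > swing.py <<'E'
from h import *
H=np.array([.6306,.1514]);r=np.array([-.071,-.145])
def post(th): 
    x=np.array([np.cos(th),-np.sin(th)]);y=np.array([np.sin(th),np.cos(th)])
    return H+r[0]*x+r[1]*y
p,R,s=tool()
d=p[:2]-H; th=np.arctan2(r[1],r[0])-np.arctan2(d[1],d[0]); th=(th+np.pi)%(2*np.pi)-np.pi
h=np.arctan2(R[1,1],R[0,1])
print("t",round(s["time"],2),"theta",round(th,4),"radius",round(np.hypot(*d),4),"(nom .1614) yhead+theta",round(h+th,3),"z",round(p[2],4),"tilt",np.round(R[:,2],3),"F",np.round(s["contact_force"],1),"T",np.round(s["ft_torque"],2),"w",round(s["gripper_width"],3))
# force along closing tangent
tan=np.array([np.cos(th),-np.sin(th)])*-r[1]+np.array([np.sin(th),np.cos(th)])*r[0];tan/=np.hypot(*tan)
print("tangential force",round(s["contact_force"][:2]@tan,2))
import sys
if len(sys.argv)>1:
    t2=float(sys.argv[1]);n=int(sys.argv[2])
    k=(t2-th)/n; a=post(th+k); st=(R.T@np.r_[a-p[:2],0])
    print("row: shift",np.round(st,4),"turn z",round(k,4))
E
python3 swing.py 1.115 8; python3 -c "
from h import *
print(tool()[0])"
```

```text
time: 9.7
tool_pos: [0.4771, 0.2022, 0.1966]
tool_rot: [-0.0, 0.66, 0.751, -0.0]
contact_force: [0.8, -0.6, -0.3]
gripper_width: 0.346
grasp_force: 0.0
time: 10.2
tool_pos: [0.4768, 0.2033, 0.1983]
tool_rot: [0.0, 0.66, 0.752, 0.001]
contact_force: [-4.8, 0.0, 5.9]
gripper_width: 0.149
grasp_force: 58.9
t 10.2 theta 1.441 radius 0.1624 (nom .1614) yhead+theta 1.571 z 0.1983 tilt [ 0.001  0.001 -1.   ] F [-4.8  0.   5.9] T [ 0.03  0.9  -0.1 ] w 0.149
tangential force 1.5
row: shift [-0.0064 -0.002  -0.    ] turn z -0.0408
[0.47676414 0.20332989 0.19831155]
```

```bash
python3 -m inch '[[[-0.0029,-0.0014,0],[0,0,-0.02],0],[[-0.00586,-0.00272,0],[0,0,-0.04],0],[[-0.00586,-0.00272,0],[0,0,-0.04],0],[[-0.00586,-0.00272,0],[0,0,-0.04],0],[[-0.00586,-0.00272,0],[0,0,-0.04],0],[[-0.00586,-0.00272,0],[0,0,-0.04],0],[[-0.00586,-0.00272,0],[0,0,-0.04],0],[[-0.0029,-0.0014,0],[0,0,-0.02],0]]'; python3 swing.py 0.9 8
```

```text
time: 11.0
tool_pos: [0.4692, 0.1585, 0.1983]
tool_rot: [0.001, 0.548, 0.836, 0.001]
contact_force: [-2.1, -0.1, 6.9]
gripper_width: 0.145
grasp_force: 58.9
t 11.0 theta 1.1592 radius 0.1616 (nom .1614) yhead+theta 1.57 z 0.1983 tilt [ 0.003  0.    -1.   ] F [-2.1 -0.1  6.9] T [-0.04  0.55 -0.09] w 0.145
tangential force 0.15
row: shift [-0.0048 -0.0021 -0.    ] turn z -0.0324
```

```bash
python3 -m inch '[[[-0.00586,-0.00272,0],[0,0,-0.04],0],[[-0.00586,-0.00272,0],[0,0,-0.04],0],[[-0.00586,-0.00272,0],[0,0,-0.04],0],[[-0.00586,-0.00272,0],[0,0,-0.04],0],[[-0.00586,-0.00272,0],[0,0,-0.04],0],[[-0.00586,-0.00272,0],[0,0,-0.04],0],[[-0.00586,-0.00272,0],[0,0,-0.04],0],[[-0.00586,-0.00272,0],[0,0,-0.04],0]]'; python3 swing.py
python3 -m inch '[[[-0.00586,-0.00272,0],[0,0,-0.04],0],[[-0.00586,-0.00272,0],[0,0,-0.04],0],[[-0.00586,-0.00272,0],[0,0,-0.04],0],[[-0.00586,-0.00272,0],[0,0,-0.04],0],[[-0.00586,-0.00272,0],[0,0,-0.04],0],[[-0.00586,-0.00272,0],[0,0,-0.04],0],[[-0.00586,-0.00272,0],[0,0,-0.04],0],[[-0.0029,-0.0014,0],[0,0,-0.02],0]]'; python3 swing.py 0.2 8
python3 -c "
from h import *
im,d,W=shot('wrist','wrist5.png')"
```

```text
time: 11.8
tool_pos: [0.4761, 0.1074, 0.1983]
tool_rot: [0.003, 0.407, 0.913, 0.001]
contact_force: [3.1, 0.7, 2.6]
gripper_width: 0.151
grasp_force: 58.9
t 11.8 theta 0.8379 radius 0.1606 (nom .1614) yhead+theta 1.569 z 0.1983 tilt [ 0.006  0.    -1.   ] F [3.1 0.7 2.6] T [ 0.11 -0.14 -0.02] w 0.151
tangential force 0.18
time: 12.6
tool_pos: [0.4969, 0.064, 0.1983]
tool_rot: [0.004, 0.267, 0.964, 0.002]
contact_force: [6.6, 4.5, 1.6]
gripper_width: 0.151
grasp_force: 58.9
t 12.6 theta 0.5363 radius 0.1597 (nom .1614) yhead+theta 1.567 z 0.1983 tilt [ 0.009  0.002 -1.   ] F [6.6 4.5 1.6] T [ 0.54 -0.62 -0.1 ] w 0.151
tangential force -0.18
row: shift [-0.0054 -0.0044  0.    ] turn z -0.042
```

View pics/wrist5.png

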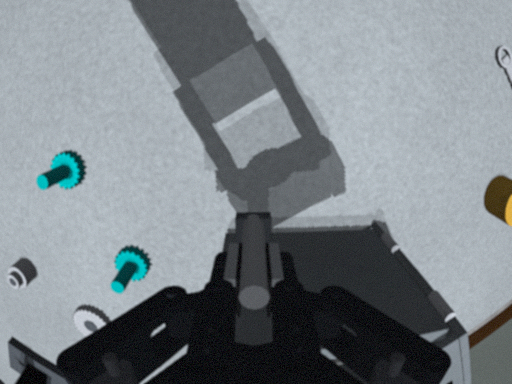

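The view shows the fingers on the post at (255,290); the gear rack is hidden behind the gripper. The radial force is creeping up, so I'll refit the hinge from the swing.

```bash
python3 - <<'E'
import numpy as np
from scipy.optimize import least_squares
P=np.array([[.4768,.2033],[.4692,.1585],[.4761,.1074],[.4969,.0640]])
s=least_squares(lambda h:np.hypot(*(P-h).T)-.1614,[.63,.15]);print(s.x,s.fun)
s.x.tofile('hinge.bin')
E
sed -i "s/^H=.*/H=np.fromfile('hinge.bin');r=np.array([-.071,-.145])/" swing.py; python3 swing.py 0.22 8
```

```text
[0.63056859 0.15437554] [-3.58726829e-05  2.12886154e-05  5.35412644e-05 -4.62597134e-05]
t 12.65 theta 0.5186 radius 0.1614 (nom .1614) yhead+theta 1.55 z 0.1983 tilt [ 0.009  0.001 -1.   ] F [7.4 4.  1.5] T [ 0.47 -0.65  0.01] w 0.144
tangential force 0.87
row: shift [-0.0055 -0.0025  0.    ] turn z -0.0373
```

```bash
python3 -m inch '[[[-0.003,-0.0011,0],[0,0,-0.02],0],[[-0.006,-0.0024,0],[0,0,-0.04],0],[[-0.006,-0.0024,0],[0,0,-0.04],0],[[-0.006,-0.0024,0],[0,0,-0.04],0],[[-0.006,-0.0024,0],[0,0,-0.04],0],[[-0.006,-0.0024,0],[0,0,-0.04],0],[[-0.006,-0.0024,0],[0,0,-0.04],0],[[-0.003,-0.0012,0],[0,0,-0.02],0]]'; python3 swing.py 0.12 8
```

```text
time: 13.45
tool_pos: [0.5272, 0.0309, 0.1983]
tool_rot: [0.002, 0.13, 0.992, -0.0]
contact_force: [0.4, -0.2, 6.9]
gripper_width: 0.149
grasp_force: 59.1
t 13.45 theta 0.2417 radius 0.1611 (nom .1614) yhead+theta 1.552 z 0.1983 tilt [ 0.004 -0.001 -1.   ] F [ 0.4 -0.2  6.9] T [-0.    0.16 -0.05] w 0.149
tangential force 0.39
row: shift [-0.0021 -0.0014  0.    ] turn z -0.0152
```

```bash
python3 -m inch '[[[-0.0029,-0.0014,0],[0,0,-0.02],0],[[-0.0029,-0.0014,0],[0,0,-0.02],0],[[-0.0029,-0.0014,0],[0,0,-0.02],0],[[-0.0029,-0.0014,0],[0,0,-0.02],0],[[-0.0029,-0.0014,0],[0,0,-0.02],0],[[-0.00145,-0.0007,0],[0,0,-0.01],0],[[-0.00145,-0.0007,0],[0,0,-0.01],0]]' >/dev/null; python3 swing.py
python3 -m inch '[[[-0.00145,-0.0007,0],[0,0,-0.01],0],[[-0.00145,-0.0007,0],[0,0,-0.01],0],[[0,0,0],[0,0,0],0]]' >/dev/null; python3 swing.py
```

```text
t 14.15 theta 0.1238 radius 0.161 (nom .1614) yhead+theta 1.554 z 0.1983 tilt [ 0.005  0.    -1.   ] F [2.2 1.3 5.5] T [ 0.26 -0.04 -0.1 ] w 0.148
tangential force 1.18
t 14.45 theta 0.1037 radius 0.161 (nom .1614) yhead+theta 1.554 z 0.1983 tilt [ 0.005  0.    -1.   ] F [2.8 1.5 5.5] T [ 0.26 -0.07 -0.07] w 0.145
tangential force 1.57
```

```bash
python3 -m inch '[[[-0.00145,-0.0007,0],[0,0,-0.01],0],[[-0.00145,-0.0007,0],[0,0,-0.01],0],[[0,0,0],[0,0,0],0]]' >/dev/null; python3 swing.py
python3 -m inch '[[[-0.00145,-0.0007,0],[0,0,-0.01],0],[[-0.00145,-0.0007,0],[0,0,-0.01],0],[[0,0,0],[0,0,0],0]]' >/dev/null; python3 swing.py
```

```text
t 14.75 theta 0.0837 radius 0.161 (nom .1614) yhead+theta 1.554 z 0.1983 tilt [ 0.005  0.    -1.   ] F [0.7 2.4 4.4] T [ 0.27 -0.1   0.  ] w 0.149
tangential force -0.61
t 15.05 theta 0.0639 radius 0.161 (nom .1614) yhead+theta 1.554 z 0.1983 tilt [ 0.005  0.    -1.   ] F [1.9 1.8 5.2] T [ 0.32 -0.15 -0.03] w 0.144
tangential force 0.78
```

```bash
python3 -m inch '[[[-0.00145,-0.0007,0],[0,0,-0.01],0],[[0,0,0],[0,0,0],0]]' >/dev/null; python3 swing.py
python3 -m inch '[[[-0.00145,-0.0007,0],[0,0,-0.01],0],[[0,0,0],[0,0,0],0]]' >/dev/null; python3 swing.py
```

```text
t 15.25 theta 0.0541 radius 0.161 (nom .1614) yhead+theta 1.554 z 0.1983 tilt [ 0.005  0.001 -1.   ] F [1.9 2.1 5.4] T [ 0.29 -0.07 -0.02] w 0.146
tangential force 0.64
t 15.45 theta 0.0442 radius 0.161 (nom .1614) yhead+theta 1.554 z 0.1983 tilt [ 0.005  0.001 -1.   ] F [2.3 2.5 5.4] T [ 0.41 -0.11  0.01] w 0.146
tangential force 0.8
```

```bash
python3 -m inch '[[[-0.00145,-0.0007,0],[0,0,-0.01],0],[[0,0,0],[0,0,0],0]]' >/dev/null; python3 swing.py
python3 -m inch '[[[-0.00145,-0.0007,0],[0,0,-0.01],0],[[0,0,0],[0,0,0],0]]' >/dev/null; python3 swing.py
python3 -m inch '[[[-0.00145,-0.0007,0],[0,0,-0.01],0],[[0,0,0],[0,0,0],0]]' >/dev/null; python3 swing.py
```

```text
t 15.65 theta 0.0353 radius 0.161 (nom .1614) yhead+theta 1.555 z 0.1983 tilt [ 0.005  0.001 -1.   ] F [1.6 3.2 5.4] T [ 0.38 -0.08 -0.06] w 0.145
tangential force -0.08
t 15.85 theta 0.0324 radius 0.161 (nom .1614) yhead+theta 1.562 z 0.1983 tilt [ 0.002  0.002 -1.   ] F [-3.8  5.9  8.6] T [ 0.64  0.58 -0.13] w 0.144
tangential force -6.16
t 16.05 theta 0.0255 radius 0.1609 (nom .1614) yhead+theta 1.566 z 0.1983 tilt [ 0.001  0.003 -1.   ] F [-5.   5.9  9.1] T [ 0.7   0.84 -0.17] w 0.143
tangential force -7.17
```

```bash
python3 -m inch '[[[-0.00145,-0.0007,0],[0,0,-0.01],0],[[0,0,0],[0,0,0],0]]' >/dev/null; python3 swing.py
python3 -m inch '[[[-0.00145,-0.0007,0],[0,0,-0.01],0],[[0,0,0],[0,0,0],0]]' >/dev/null; python3 swing.py
```

```text
t 16.25 theta 0.0135 radius 0.1609 (nom .1614) yhead+theta 1.564 z 0.1983 tilt [ 0.002  0.002 -1.   ] F [-3.6  5.6  8.5] T [ 0.73  0.64 -0.12] w 0.149
tangential force -5.74
t 16.45 theta -0.0021 radius 0.1609 (nom .1614) yhead+theta 1.558 z 0.1983 tilt [ 0.004  0.001 -1.   ] F [0.2 4.1 6.6] T [ 0.54  0.15 -0.04] w 0.147
tangential force -1.57
```

```bash
python3 -m inch '[[[-0.0007,-0.00035,0],[0,0,-0.005],0],[[0,0,0],[0,0,0],0]]' >/dev/null; python3 swing.py
python3 -m inch '[[[-0.0007,-0.00035,0],[0,0,-0.005],0],[[0,0,0],[0,0,0],0]]' >/dev/null; python3 swing.py
```

```text
t 16.65 theta -0.0103 radius 0.1609 (nom .1614) yhead+theta 1.555 z 0.1983 tilt [ 0.006  0.001 -1.   ] F [2.6 2.9 4.9] T [ 0.48 -0.32 -0.02] w 0.149
tangential force 1.12
t 16.85 theta -0.0179 radius 0.1609 (nom .1614) yhead+theta 1.552 z 0.1983 tilt [ 0.007  0.001 -1.   ] F [5.  3.1 4.2] T [ 0.47 -0.53 -0.  ] w 0.142
tangential force 3.17
```

```bash
python3 -m inch '[[[-0.0007,-0.00035,0],[0,0,-0.005],0],[[0,0,0],[0,0,0],0]]' >/dev/null; python3 swing.py
python3 -m inch '[[[0,0,0],[0,0,0],0]]' >/dev/null; python3 swing.py
```

```text
t 17.05 theta -0.0253 radius 0.1609 (nom .1614) yhead+theta 1.55 z 0.1983 tilt [ 0.008  0.    -1.   ] F [7.7 2.6 2.7] T [ 0.41 -0.74  0.05] w 0.143
tangential force 5.93
t 17.15 theta -0.0255 radius 0.1609 (nom .1614) yhead+theta 1.549 z 0.1984 tilt [ 0.008  0.    -1.   ] F [6.8 1.8 4.3] T [ 0.37 -0.76  0.08] w 0.15
tangential force 5.47
```

```bash
python3 -m inch '[[[-0.0007,-0.00035,0],[0,0,-0.005],0],[[0,0,0],[0,0,0],0]]' >/dev/null; python3 swing.py
python3 -m inch '[[[-0.0007,-0.00035,0],[0,0,-0.005],0],[[0,0,0],[0,0,0],0]]' >/dev/null; python3 swing.py
python3 -m inch '[[[-0.0007,-0.00035,0],[0,0,-0.005],0],[[0,0,0],[0,0,0],0]]' >/dev/null; python3 swing.py
```

```text
t 17.35 theta -0.032 radius 0.1609 (nom .1614) yhead+theta 1.548 z 0.1983 tilt [ 0.009  0.    -1.   ] F [8.3 1.7 2.6] T [ 0.35 -0.92  0.08] w 0.147
tangential force 6.86
t 17.55 theta -0.0361 radius 0.1609 (nom .1614) yhead+theta 1.549 z 0.1983 tilt [ 0.009  0.    -1.   ] F [7.8 2.5 3.4] T [ 0.33 -0.89  0.04] w 0.146
tangential force 6.09
t 17.75 theta -0.0379 radius 0.1609 (nom .1614) yhead+theta 1.552 z 0.1983 tilt [ 0.007  0.001 -1.   ] F [5.8 3.7 4. ] T [ 0.42 -0.58  0.03] w 0.145
tangential force 3.76
```

```bash
python3 -m inch '[[[-0.0007,-0.00035,0],[0,0,-0.005],0],[[0,0,0],[0,0,0],0]]' >/dev/null; python3 swing.py
python3 -m inch '[[[-0.0007,-0.00035,0],[0,0,-0.005],0],[[0,0,0],[0,0,0],0]]' >/dev/null; python3 swing.py
python3 -m inch '[[[0,0,0],[0,0,0],0],[[0,0,0],[0,0,0],0],[[0,0,0],[0,0,0],0],[[0,0,0],[0,0,0],0],[[0,0,0],[0,0,0],0]]' >/dev/null; python3 swing.py
```

```text
t 17.95 theta -0.0398 radius 0.1609 (nom .1614) yhead+theta 1.555 z 0.1983 tilt [ 0.006  0.001 -1.   ] F [2.9 4.7 5.1] T [ 0.57 -0.35 -0.03] w 0.149
tangential force 0.75
t 18.15 theta -0.0416 radius 0.1609 (nom .1614) yhead+theta 1.558 z 0.1983 tilt [ 0.005  0.002 -1.   ] F [1.8 4.9 6.6] T [ 0.63 -0.01 -0.04] w 0.145
tangential force -0.32
t 18.65 theta -0.0415 radius 0.1609 (nom .1614) yhead+theta 1.558 z 0.1983 tilt [ 0.005  0.002 -1.   ] F [2.1 4.6 5.7] T [ 0.69 -0.09 -0.09] w 0.148
tangential force 0.06
```

```bash
python3 -m inch '[[[-0.0007,-0.00035,0],[0,0,-0.005],0],[[0,0,0],[0,0,0],0],[[0,0,0],[0,0,0],0],[[0,0,0],[0,0,0],0],[[0,0,0],[0,0,0],0]]' >/dev/null; python3 swing.py
python3 -m inch '[[[0.00145,0.0007,0],[0,0,0.01],0],[[0.00145,0.0007,0],[0,0,0.01],0],[[0.00145,0.0007,0],[0,0,0.01],0],[[0,0,0],[0,0,0],0]]' >/dev/null; python3 swing.py
python3 -m inch '[[[0.00145,0.0007,0],[0,0,0.01],0],[[0.00145,0.0007,0],[0,0,0.01],0],[[0,0,0],[0,0,0],0]]' >/dev/null; python3 swing.py
python3 -m inch '[[[0.00145,0.0007,0],[0,0,0.01],0],[[0.00145,0.0007,0],[0,0,0.01],0],[[0,0,0],[0,0,0],0]]' >/dev/null; python3 swing.py
python3 -m inch '[[[0.00145,0.0007,0],[0,0,0.01],0],[[0.00145,0.0007,0],[0,0,0.01],0],[[0,0,0],[0,0,0],0]]' >/dev/null; python3 swing.py
```

```text
t 19.15 theta -0.0432 radius 0.1609 (nom .1614) yhead+theta 1.562 z 0.1983 tilt [ 0.003  0.002 -1.   ] F [-0.8  5.5  8. ] T [ 0.75  0.29 -0.11] w 0.146
tangential force -2.95
t 19.55 theta -0.0249 radius 0.1609 (nom .1614) yhead+theta 1.55 z 0.1983 tilt [ 0.009  0.    -1.   ] F [7.7 2.4 3.2] T [ 0.39 -0.81 -0.02] w 0.146
tangential force 6.04
t 19.85 theta 0.0041 radius 0.1609 (nom .1614) yhead+theta 1.559 z 0.1983 tilt [ 0.004  0.002 -1.   ] F [1.2 4.4 6.1] T [ 0.7   0.14 -0.09] w 0.146
tangential force -0.88
t 20.15 theta 0.0317 radius 0.161 (nom .1614) yhead+theta 1.566 z 0.1983 tilt [ 0.001  0.003 -1.   ] F [-3.6  6.8  9.6] T [ 0.79  0.72 -0.26] w 0.146
tangential force -6.36
t 20.45 theta 0.0425 radius 0.161 (nom .1614) yhead+theta 1.557 z 0.1983 tilt [ 0.005  0.001 -1.   ] F [2.2 4.5 4.7] T [ 0.5  -0.13 -0.12] w 0.144
tangential force -0.22
```

Through the catch and back out. Now I'll swing it open.

```bash
python3 -m inch '[[[0.0029,0.0014,0],[0,0,0.02],0],[[0.00574,0.00296,0],[0,0,0.04],0],[[0.00574,0.00296,0],[0,0,0.04],0],[[0.00574,0.00296,0],[0,0,0.04],0],[[0.00574,0.00296,0],[0,0,0.04],0],[[0.00574,0.00296,0],[0,0,0.04],0],[[0.00574,0.00296,0],[0,0,0.04],0],[[0.00574,0.00296,0],[0,0,0.04],0]]' >/dev/null; python3 swing.py
python3 -m inch '[[[0.00574,0.00296,0],[0,0,0.04],0],[[0.00574,0.00296,0],[0,0,0.04],0],[[0.00574,0.00296,0],[0,0,0.04],0],[[0.00574,0.00296,0],[0,0,0.04],0],[[0.00574,0.00296,0],[0,0,0.04],0],[[0.00574,0.00296,0],[0,0,0.04],0],[[0.00574,0.00296,0],[0,0,0.04],0],[[0.00574,0.00296,0],[0,0,0.04],0]]' >/dev/null; python3 swing.py 1.5 20
```

```text
t 21.25 theta 0.3413 radius 0.1611 (nom .1614) yhead+theta 1.554 z 0.1983 tilt [ 0.005 -0.001 -1.   ] F [1.7 0.1 6.3] T [ 0.07  0.03 -0.02] w 0.148
tangential force 1.09
t 22.05 theta 0.6616 radius 0.1613 (nom .1614) yhead+theta 1.554 z 0.1983 tilt [ 0.002 -0.002 -1.   ] F [-3.4 -1.4  8.4] T [-0.28  0.53 -0.12] w 0.149
tangential force -0.22
row: shift [ 0.0061  0.0028 -0.    ] turn z 0.0419
```

```bash
python3 -m inch '[[[0.0058,0.0028,0],[0,0,0.04],0],[[0.0058,0.0028,0],[0,0,0.04],0],[[0.0058,0.0028,0],[0,0,0.04],0],[[0.0058,0.0028,0],[0,0,0.04],0],[[0.0058,0.0028,0],[0,0,0.04],0],[[0.0058,0.0028,0],[0,0,0.04],0],[[0.0058,0.0028,0],[0,0,0.04],0],[[0.0058,0.0028,0],[0,0,0.04],0]]' >/dev/null; python3 swing.py
python3 -m inch '[[[0.0058,0.0028,0],[0,0,0.04],0],[[0.0058,0.0028,0],[0,0,0.04],0],[[0.0058,0.0028,0],[0,0,0.04],0],[[0.0058,0.0028,0],[0,0,0.04],0],[[0.0058,0.0028,0],[0,0,0.04],0],[[0.0058,0.0028,0],[0,0,0.04],0],[[0.0058,0.0028,0],[0,0,0.04],0],[[0.0058,0.0028,0],[0,0,0.04],0]]' >/dev/null; python3 swing.py 1.52 6
```

```text
t 22.85 theta 0.9828 radius 0.1614 (nom .1614) yhead+theta 1.555 z 0.1983 tilt [ 0.003 -0.001 -1.   ] F [-1.9 -1.2  7.8] T [-0.2   0.35 -0.13] w 0.149
tangential force 0.99
t 23.65 theta 1.3025 radius 0.1615 (nom .1614) yhead+theta 1.555 z 0.1983 tilt [ 0.005 -0.001 -1.   ] F [ 1.4 -2.5  6.1] T [-0.24  0.11 -0.15] w 0.148
tangential force 2.19
row: shift [0.0052 0.0026 0.    ] turn z 0.0363
```

```bash
python3 -m inch '[[[0.0058,0.0028,0],[0,0,0.04],0],[[0.0058,0.0028,0],[0,0,0.04],0],[[0.0058,0.0028,0],[0,0,0.04],0],[[0.0058,0.0028,0],[0,0,0.04],0],[[0.0058,0.0028,0],[0,0,0.04],0],[[0.0029,0.0014,0],[0,0,0.02],0],[[0.0015,0.0007,0],[0,0,0.01],0],[[0,0,0],[0,0,0],0]]' >/dev/null; python3 swing.py
python3 -m inch '[[[0,0,0],[0,0,0],0.4],[[0,0,0],[0,0,0],0.4],[[0,0,0],[0,0,0],0.4],[[0,0,0],[0,0,0],0.4],[[0,0,-0.01],[0,0,0],0.4],[[0,0,-0.02],[0,0,0],0.4],[[0,0,-0.05],[0,0,0],0.4],[[0,0,-0.05],[0,0,0],0.4]]'
python3 -m inch '[[[0,0,-0.02],[0,0,0],0.4],[[0,0,0],[0,0,0],0.4],[[0,0,0],[0,0,0],0.4],[[0,0,0],[0,0,0],0.4]]'
python3 - <<'E'
from h import *
im,d,W=shot('top')
shot('wrist','wrist6.png')
cv2.imwrite('pics/top6.png',cv2.resize(im[120:270,160:360,::-1],None,fx=3.5,fy=3.5))
S=shot('scene')[2]
for A in(W,S):
    A=A.reshape(-1,3);A=A[np.isfinite(A).all(1)]
    r=A[(A[:,0]>.46)&(A[:,0]<.6)&(A[:,1]>.11)&(A[:,1]<.17)&(A[:,2]>.183)&(A[:,2]<.193)]
    if len(r)>5:
        k=np.polyfit(r[:,0],r[:,1],1);print('door theta',np.pi/2-np.arctan(k[0]),len(r))
    r=A[(A[:,0]>.5)&(A[:,0]<.6)&(A[:,1]>.07)&(A[:,1]<.13)&(A[:,2]>.172)&(A[:,2]<.195)]
    print('shaft',len(r),r.mean(0) if len(r) else 0)
to([.477,.203,.3])
E
```

```text
t 24.45 theta 1.5322 radius 0.1615 (nom .1614) yhead+theta 1.556 z 0.1983 tilt [ 0.005 -0.001 -1.   ] F [ 3.3 -1.4  5.4] T [-0.2  -0.11 -0.16] w 0.148
tangential force -0.03
time: 25.25
tool_pos: [0.4802, 0.2198, 0.3271]
tool_rot: [-0.001, 0.698, 0.716, -0.001]
contact_force: [1.1, -0.0, 0.6]
gripper_width: 0.4
grasp_force: 0.0
time: 25.65
tool_pos: [0.4802, 0.2198, 0.344]
tool_rot: [-0.001, 0.698, 0.716, -0.002]
contact_force: [0.3, -1.5, -1.6]
gripper_width: 0.399
grasp_force: 0.0
door theta 1.5490798286992546 298
shaft 44 [0.54123196 0.10795549 0.18298417]
door theta 1.5656033464324763 168
shaft 35 [0.54211994 0.10792295 0.18181136]
t 25.8 tcp [0.4804 0.2198 0.3442] yhead 0.025 tilt z [-0.003 -0.001 -1.   ] w 0.396 gf 0.0 F [ 0.3  0.3 -0.2]
shift now-axes [-0.0166 -0.0036  0.0442] turn z None
```

View pics/wrist6.png

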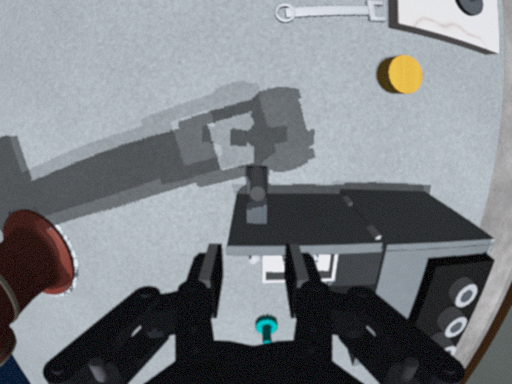

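The door stands about square (panel edge y ≈ 240 px) and the post is free at (257,185). Depth shows the pinion shaft upright, within about 4 mm of the rack centre. I'll hand the job in.

```bash
python3 -c "
from plant import manip
print(manip.job_done())"
```

```text
the job is handed in; nothing more can be done
None
```

I've handed the job in at about 26 s: the pinion went into the rack, the door was eased through the catch onto its buffer, held shut for about a second and pulled back open to about 1.55 rad, with the pinion still upright near the middle of the rack; no verdict came back.

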